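# Lock the retaining collar on the varnish turner

### The job

The carrier with the freshly varnished handles must not walk off the turner's spindle: slide the loose collar along the spindle right up against the carrier's sleeve, turn it until its hand screw faces the flat of the spindle, and screw it down on the flat, firmly finger-tight but not forced. The spindle stops at any angle, so find the flat by feel. Leave the other things on the bench as they are and let go.

Things in the scene. Friction and masses are not known exactly. Their poses are not given: they have to be found in the camera images.
- bearing: steel spindle bearing of the turner with the spindle it carries. Origin on the spindle's axis, 150 mm above the bench, where the collar's middle is once the collar bears on the sleeve. y runs along the spindle towards the gear motor, z up, x away from the robot (but for the turner's yaw). The worm gear holds the spindle: it does not turn
- spindle_end (a point): centre of the spindle's free end, 130 mm from bearing, axes alike. Bright steel, 25 mm thick; one milled flat along its whole length, 17 mm wide, 3.5 mm deep (9 mm from the axis). The flat faces up, or leans up to 0.55 rad towards -x or +x: this angle is not measured; it shows on the bare spindle and is felt with the screw
- sleeve_end (a point): centre of the end face of the carrier's sleeve (38 mm thick), on which the collar must bear; axes as bearing. Towards +y the carrier's disc, 132 mm in diameter, begins 82 mm further on
- collar: dark steel collar, 50 mm in diameter, 24 mm wide, origin in its middle on the spindle's axis; y along the spindle towards the sleeve, z outwards along the hand screw, so its tilt shows how the screw leans (at the start 0.85 to 1.1 rad from upright to -x, the robot's side). With the screw slack it slides at about 4 N, turns at about 0.08 N m and stays where it is left
- travel (a joint): gap between the collar and the sleeve's end, m: 0 touching, at most 0.085
- knob_mid (a point): middle of the hand screw's black round fluted knob, 36 mm in diameter, 22 mm high; z outwards along the screw. Clockwise seen from outside tightens, quick thread of 12 mm per turn. From the spindle's axis it is 59.4 to 60 mm at the start, at most 62 backed off, 59 mm when the point just touches the round of the spindle, 55.5 mm when it just sits square on the flat
- screw_point (a point): end of the screw's point, a 12 mm wide pad that yields about 1 mm per 40 N. The self-locking thread drags at 0.25 N m; pressing adds 0.19 N m per 100 N. Firmly finger-tight is 50 to 80 N on the flat; above 120 N the spindle is bruised. Pressed on the flat up to 0.25 rad out of square, the collar swings square when the knob is let go; further off it stands on the edge or the round
- jar: closed varnish jar, 64 mm wide, 75 mm high, bystander
- handle_a: waisted dagger handle standing on the bench, 40 mm wide, 100 mm high, bystander
- handle_b: another such handle, bystander
- spare_collar: spare steel collar without screw lying on the bench, 50 mm wide, 24 mm high, bystander
- cup: white cup, 72 mm wide, 80 mm high, bystander

How it is judged:
By the outcome, as a careful person would: the job done as asked, in the order asked, and still so for the second after the job is handed in, with the robot touching nothing.
It also fails if it takes over 72 s, if anything falls off the work surface, if the arm or the gripper's body presses on something with over 40 N, if the wrist force passes 120 N, or if a joint passes its speed limit or range.

### The arm

A 6-joint arm with a two-finger parallel gripper is mounted at the origin on the work surface. World frame = base frame: x ahead of the robot, y to its left, z up, the work surface at z = 0. Lengths are in mm, angles in rad, forces in N, time in s.
With the tool pointing down it reaches from about 350 to 775 mm from the base axis. Payload 7.3 kg.
Tool frame: the origin (TCP) lies midway between the tips of the shut fingers; the grasp point (between the pads) lies 19 mm behind it; z points along the fingers, y is the line along which they close (so a half turn about z gives the same grasp; the last joint's range is limited). The gripper opens to 92 mm and grips with 3 to 60 N. Pads are 19 mm wide; open, the fingers measure 130 mm over their backs; the gripper's body (75 mm by 190 mm) begins 47 mm behind the grasp point.
Start: joints at [-1.276, 0.342, 1.524, -0, 1.275, -0.146], TCP at [224.022, -474.825, 226.741] pointing down, gripper open.
Joint ranges: [-2.53, 2.53], [-0.77, 2.02], [0.04, 2.7], [-1, 4.14], [0.28, 2.66], [-3.11, 3.11]. Speed limits (rad/s): [2.57, 2.57, 3.14, 3.14, 3.14, 3.14].

### API

Orientations are given as [roll, pitch, yaw] about the fixed x, y, z axes, in that order (R = Rz(yaw) Ry(pitch) Rx(roll)).
In Python, from plant import bot gives the robot as it stands. The module is installed in compiled form; this text tells all that it offers.
- The arm moves only by the shell command python3 -m crank 'ROWS' [OPENING]. ROWS is JSON, a list of rows, each a list of 6 numbers: the shift along the tool's x, y, z in m, then the turn, a rotation vector about the tool's x, y, z in rad. In form: [[dx, dy, dz, wx, wy, wz], ...]. A call has 1 to 5 rows; each row shifts and turns the commanded pose from where the row before left it, along the tool's axes as they then stand; what a row does not reach is not made up. A row lasts 1/8 s, in which the tool goes at most 62.5 mm and 10.7 degrees, less where a joint would pass 70% of its speed; a pose out of reach is approached as far as the arm can. A call is refused whole if a number of a shift passes 0.0625 or a number of a turn 0.188, either way. A call with a gripper value outside its range is refused whole. OPENING is the opening in per cent of the stroke, from 0 (shut) to 100 (fully open), set as the call begins (- or left out, the last holds). The fingers move at their own pace and stop on an object; the grip force is fixed at half the most. Time passes only in rows, so rows that do not move let the fingers close. It gives the time, the measured TCP pose, the force, the opening and the grip force at its end, in the units of the state.
- bot.get_obs(): the state, without advancing time (a new reading comes with each control period).
- bot.capture(name): name is "scene" or "top" or "wrist"; returns a dict with "color" (384x512x3 uint8, blue, green, red), "fov_y" (degrees; the focal length in pixels is half the picture's height over the tangent of half this angle, whatever the lens; pixels are square), "cx", "cy" (the principal point, pixels), "extrinsics" (4x4, takes a point from world to camera coordinates); the wrist camera has in their place "tool_from_camera" (4x4, takes a point from camera to tool coordinates, whose origin is the TCP and whose axes are the flange's). Camera axes: x right, y up, looking along -z (the intrinsics and any distortion apply to the point x, -y, -z); pixel columns grow to the right and rows downward; lengths in mm; the calibration is good to about 2 mm. The wrist camera is an equidistant fisheye: a pixel r from the principal point sees the ray r / f radians off the axis. A picture is of the moment at which its call begins: read the wrist's pose just before it. There is no depth.
- bot.close_job(): hands the job in; it is judged then, once.
The state is a dict: "time": time; "joint_positions": joint angles; "dq": joint speeds; "tau": joint torques, N m; "tool_pos": TCP position; "tcp_rot": TCP orientation; "contact_force": force on the tool from outside, world axes, zero at the start; "moment": the same for the moment, N m; "grip_width": finger opening in mm; "finger_force": force on a finger pad.
Only numpy, scipy, OpenCV 4.12 (cv2) and the standard library are available. Lean on these libraries where they do the work, as an engineer would, in place of code of your own. Each camera call takes 0.05 s, during which the arm holds its last target. There are 200 camera calls.

## Working session

There is one attempt and no reset: what is moved stays moved. The work goes in short steps, Python scripts to look and compute and a shell command to move; the robot and the scene stay as the last step left them, time stands still between calls to the robot, and variables do not carry over. Pictures are saved under pics/ and viewed, at most 10 in all, crops included, and the job is handed in when it is done.

```bash
mkdir -p pics
cat > h.py <<'E'
import numpy as np, cv2
from scipy.spatial.transform import Rotation as R
from plant import bot
def pix(c,P):
    P=np.atleast_2d(P); E=np.array(c['extrinsics']); q=P@E[:3,:3].T+E[:3,3]
    f=192/np.tan(np.radians(c['fov_y'])/2)
    return np.c_[c['cx']+f*q[:,0]/-q[:,2], c['cy']-f*q[:,1]/-q[:,2]]
def ray(c,u,v):
    E=np.array(c['extrinsics']); f=192/np.tan(np.radians(c['fov_y'])/2)
    d=E[:3,:3].T@np.array([(u-c['cx'])/f,-(v-c['cy'])/f,-1]); o=-E[:3,:3].T@E[:3,3]
    return o,d/np.linalg.norm(d)
def tri(c1,p1,c2,p2):
    o1,d1=ray(c1,*p1);o2,d2=ray(c2,*p2)
    s=np.linalg.lstsq(np.c_[d1,-d2],o2-o1,rcond=None)[0]
    a,b=o1+s[0]*d1,o2+s[1]*d2
    return (a+b)/2,np.linalg.norm(a-b)
def plane(c,u,v,z):
    o,d=ray(c,u,v); return o+d*(z-o[2])/d[2]
E
python3 - <<'E'
from h import *
import pickle
o=bot.get_obs(); print(o)
for n in ['scene','top','wrist']:
    c=bot.capture(n); pickle.dump(c,open(f'pics/{n}0.pkl','wb')); cv2.imwrite(f'pics/{n}0.png',c['color'])
    print(n,{k:(np.round(v,3).tolist()) for k,v in c.items() if k!='color'})
a=[cv2.imread(f'pics/{n}0.png') for n in ['scene','top']]
cv2.imwrite('pics/s.png',cv2.resize(a[0],(800,600),interpolation=cv2.INTER_CUBIC))
cv2.imwrite('pics/t.png',cv2.resize(a[1],(800,600),interpolation=cv2.INTER_CUBIC))
E
```

```text
{'time': 0.0, 'joint_positions': array([-1.27599784e+00,  3.42698741e-01,  1.52503351e+00, -1.83943174e-05,
        1.27541181e+00, -1.45957927e-01]), 'dq': array([-3.33424312e-04, -2.09738638e-03, -1.18536020e-04, -1.58300046e-03,
        1.33595766e-03, -4.65055639e-05]), 'tau': array([-1.11443722e-03, -4.31248212e+01, -2.44212538e+01,  7.17292889e-02,
        5.61598269e-02, -1.34935053e-04]), 'tool_pos': array([ 223.88899938, -474.40231575,  226.05166324]), 'tcp_rot': array([-3.14005519e+00, -2.08234414e-04,  4.40761618e-01]), 'contact_force': array([-0.21926238, -0.48666863,  0.26733678]), 'moment': array([ 0.0157713 , -0.0454724 ,  0.02833607]), 'finger_force': 0.0, 'grip_width': 92.1326091403882}
scene {'fov_y': 48.882, 'cx': 250.719, 'cy': 193.896, 'extrinsics': [[-0.097, 0.995, -0.008, 136.996], [-0.827, -0.076, 0.557, 378.96], [0.554, 0.06, 0.831, -1702.887], [0.0, 0.0, 0.0, 1.0]]}
top {'fov_y': 43.642, 'cx': 250.124, 'cy': 196.328, 'extrinsics': [[-0.018, -1.0, 0.019, -83.498], [0.999, -0.017, 0.035, -553.247], [-0.034, 0.02, 0.999, -1254.91], [0.0, 0.0, 0.0, 1.0]]}
wrist {'fov_y': 65.706, 'cx': 254.108, 'cy': 185.422, 'tool_from_camera': [[-0.0, 0.953, 0.301, 81.564], [1.0, 0.0, 0.0, 0.436], [-0.0, 0.301, -0.953, -157.426], [0.0, 0.0, 0.0, 1.0]]}
```

View pics/s.png

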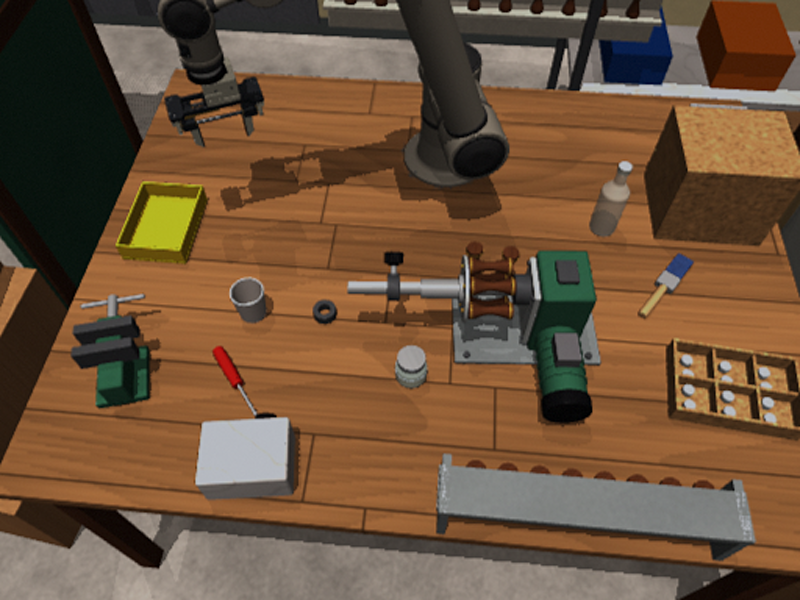

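View pics/t.png

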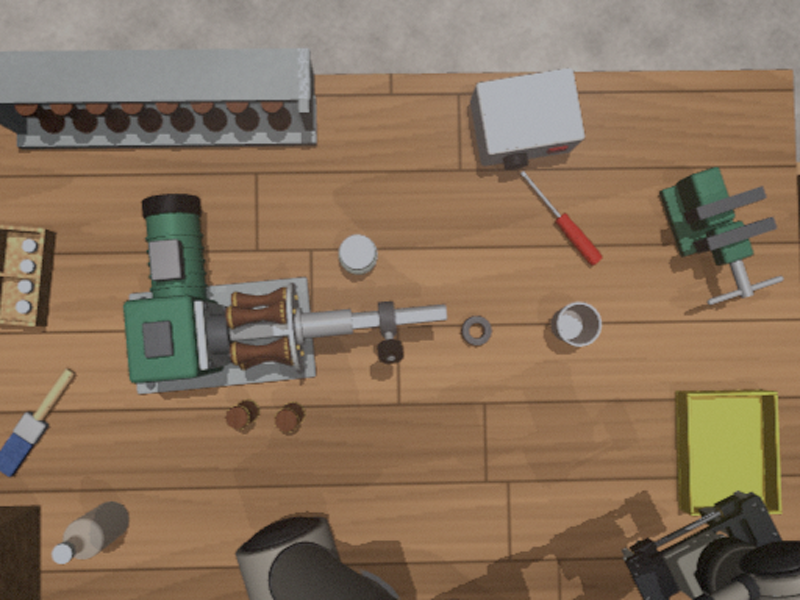

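The scene view shows the spindle end at about (348,287) of 800x600, the collar at (394,286), the knob at (394,259) and the sleeve end at (421,288). In the top view these are at (446,313), (387,318), (390,350) and (352,321). Next I enlarge that area.

Run:
```python
from h import *
a=cv2.imread('pics/scene0.png')[150:215,210:310]; b=cv2.imread('pics/top0.png')[180:245,195:295]
i=np.vstack([cv2.resize(x,None,fx=6,fy=4.5 if 0 else 4.6,interpolation=cv2.INTER_CUBIC) for x in (a,b)])
cv2.imwrite('pics/z.png',i); print(i.shape)
import pickle
s,t=[pickle.load(open(f'pics/{n}0.pkl','rb')) for n in ('scene','top')]
f=.64
for n,p,q in [('end',(348,287),(446,313)),('knob',(394,259),(390,351)),('collar',(394,286),(387,318)),('sleeve',(421,288),(352,322))]:
    X,e=tri(s,np.array(p)*f,t,np.array(q)*f); print(n,X.round(1),e.round(1), plane(t,*(np.array(q)*f),150).round(1),plane(s,*(np.array(p)*f),150).round(1))
```

```text
(598, 600, 3)
end [ 535.9 -172.   148.2] 3.1 [ 536.  -173.4  150. ] [ 537.2 -170.2  150. ]
knob [481.1 -86.3 177.1] 2.7 [480.5 -88.1 150. ] [460.2 -87.1 150. ]
collar [529.9 -82.5 154.5] 4.0 [530.1 -84.5 150. ] [526.5 -80.8 150. ]
sleeve [524.9 -29.9 147.6] 4.0 [525.  -31.9 150. ] [526.5 -27.9 150. ]
```

View pics/z.png

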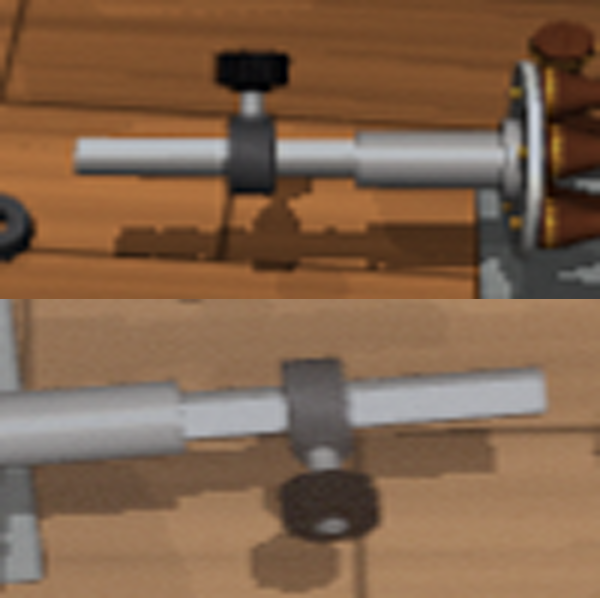

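The zoom shows a bare, bright spindle with the flat facing roughly up. The knob leans about 1 rad towards the robot and the turner's yaw is about 0.08. I move above the spindle with the tool half-turned, so the last joint has room to tighten, and look with the wrist camera.

```bash
T=".04,-.0195,-.003,0,0,0"
python3 -m crank '[[0.04,-0.0195,-0.003,0,0,0],[0.04,-0.0195,-0.003,0,0,0],[0.04,-0.0195,-0.003,0,0,0],[0.04,-0.0195,-0.003,0,0,0],[0.04,-0.0195,-0.003,0,0,0]]' 100
python3 -m crank '[[0.04,-0.0195,-0.003,0,0,0],[0.04,-0.0195,-0.003,0,0,0],[0.04,-0.0195,-0.003,0,0,0],[0.04,-0.0195,-0.003,0,0,0],[0.04,-0.0195,-0.003,0,0,0]]'
for i in 1 2 3; do python3 -m crank '[[0,0,0,0,0,-0.185],[0,0,0,0,0,-0.185],[0,0,0,0,0,-0.185],[0,0,0,0,0,-0.185],[0,0,0,0,0,-0.185]]'; done
python3 - <<'E'
from h import *
import pickle
o=bot.get_obs(); c=bot.capture('wrist'); c['pos']=o['tool_pos']; c['rpy']=o['tcp_rot']
pickle.dump(c,open('pics/w1.pkl','wb')); print(o['joint_positions'].round(3))
cv2.imwrite('pics/w1.png',cv2.resize(c['color'],(800,600),interpolation=cv2.INTER_CUBIC))
E
```

```text
time: 0.78
tool_pos: [363.9, -300.0, 241.7]
tcp_rot: [-3.141, 0.0, 0.441]
contact_force: [0.1, -0.3, 0.5]
grip_width: 91.7
finger_force: 0.0
time: 1.4
tool_pos: [503.3, -126.5, 256.6]
tcp_rot: [-3.141, 0.0, 0.441]
contact_force: [0.7, -1.1, 0.3]
grip_width: 91.7
finger_force: 0.0
time: 2.02
tool_pos: [502.4, -127.7, 256.4]
tcp_rot: [-3.141, -0.0, 1.372]
contact_force: [0.5, 0.4, 0.2]
grip_width: 91.9
finger_force: 0.0
time: 2.65
tool_pos: [502.4, -127.7, 256.4]
tcp_rot: [-3.141, -0.001, 2.297]
contact_force: [0.1, -0.2, -0.6]
grip_width: 92.1
finger_force: 0.0
time: 3.28
tool_pos: [502.4, -127.7, 256.4]
tcp_rot: [3.141, -0.001, -3.061]
contact_force: [-0.5, 0.5, 0.2]
grip_width: 91.8
finger_force: 0.0
[-0.397  0.308  1.49  -0.     1.344 -2.048]
```

View pics/w1.png

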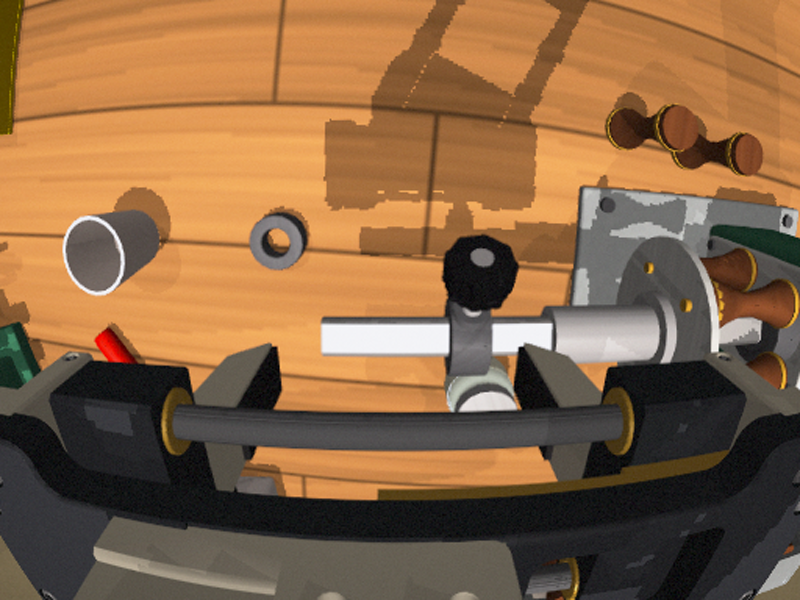

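The wrist view shows the spindle (322–545, rows 318–354), the collar at (470,335), the knob at (481,272) and the sleeve end at (545,330), all of 800x600. I measure the brightness profile across the bare spindle and cast rays.

```bash
cat >> h.py <<'E'
def wcam(c):
    T=np.array(c['tool_from_camera']); r=R.from_euler('xyz',c['rpy']).as_matrix()
    return r@T[:3,:3], r@T[:3,3]+c['pos']
def wray(c,u,v):
    Rm,o=wcam(c); f=192/np.tan(np.radians(c['fov_y'])/2)
    x,y=u-c['cx'],-(v-c['cy']); r=np.hypot(x,y)+1e-9; th=r/f
    return o, Rm@np.array([np.sin(th)*x/r,np.sin(th)*y/r,-np.cos(th)])
def wplane(c,u,v,z):
    o,d=wray(c,u,v); return o+d*(z-o[2])/d[2]
def wpix(c,P):
    Rm,o=wcam(c); f=192/np.tan(np.radians(c['fov_y'])/2)
    q=(np.atleast_2d(P)-o)@Rm; h=np.hypot(q[:,0],q[:,1]); th=np.arctan2(h,-q[:,2])
    return np.c_[c['cx']+f*th*q[:,0]/h,c['cy']-f*th*q[:,1]/h]
E
python3 - <<'E'
from h import *
import pickle
w=pickle.load(open('pics/w1.pkl','rb')); s=pickle.load(open('pics/scene0.pkl','rb')); t=pickle.load(open('pics/top0.pkl','rb'))
g=w['color'].astype(int)
for u in (215,235,260,275,330):
    print(u,[(v,g[v,u].tolist()) for v in range(198,232)] if u==235 else [(v,int(g[v,u].mean())) for v in range(198,232)])
def t2(rays):
    A=np.zeros((3,3));b=np.zeros(3)
    for o,d in rays: M=np.eye(3)-np.outer(d,d);A+=M;b+=M@o
    X=np.linalg.solve(A,b); return X.round(1),[round(np.linalg.norm((np.eye(3)-np.outer(d,d))@(X-o)),1) for o,d in rays]
z=lambda x,y,bx:(bx[0]+x/6,bx[1]+y/4.6)
for n,pw,ps,pt in [('end',(322*.64,336*.64),z(76,157,(210,150)),z(544,392-299,(195,180))),
 ('sleeve',(547*.64,331*.64),z(357,157,(210,150)),z(180,417-299,(195,180))),
 ('knob',(480*.64,273*.64),z(252,72,(210,150)),z(330,505-299,(195,180)))]:
    print(n,t2([wray(w,*pw),ray(s,*ps),ray(t,*pt)]),wplane(w,*pw,150).round(1))
E
```

```text
215 [(198, 153), (199, 153), (200, 154), (201, 153), (202, 121), (203, 64), (204, 76), (205, 86), (206, 106), (207, 187), (208, 243), (209, 244), (210, 244), (211, 244), (212, 243), (213, 243), (214, 244), (215, 244), (216, 244), (217, 244), (218, 244), (219, 243), (220, 244), (221, 243), (222, 243), (223, 244), (224, 244), (225, 226), (226, 179), (227, 154), (228, 163), (229, 169), (230, 166), (231, 164)]
235 [(198, [80, 140, 209]), (199, [79, 139, 211]), (200, [82, 144, 216]), (201, [81, 141, 212]), (202, [73, 117, 168]), (203, [64, 65, 68]), (204, [76, 75, 79]), (205, [88, 90, 93]), (206, [114, 113, 117]), (207, [176, 174, 175]), (208, [247, 244, 244]), (209, [246, 243, 243]), (210, [246, 243, 243]), (211, [247, 244, 244]), (212, [248, 244, 244]), (213, [246, 243, 243]), (214, [246, 243, 242]), (215, [247, 244, 243]), (216, [246, 244, 242]), (217, [247, 243, 243]), (218, [247, 244, 243]), (219, [246, 243, 243]), (220, [247, 244, 244]), (221, [247, 244, 244]), (222, [246, 243, 242]), (223, [247, 244, 243]), (224, [247, 244, 243]), (225, [236, 232, 234]), (226, [179, 179, 184]), (22
[... 975 characters left out ...]
(201, 134), (202, 99), (203, 69), (204, 82), (205, 96), (206, 104), (207, 218), (208, 243), (209, 243), (210, 243), (211, 243), (212, 245), (213, 244), (214, 243), (215, 243), (216, 244), (217, 244), (218, 244), (219, 243), (220, 244), (221, 243), (222, 243), (223, 242), (224, 237), (225, 168), (226, 137), (227, 130), (228, 127), (229, 113), (230, 107), (231, 91)]
end (array([ 537.3, -172.3,  148.6]), [np.float64(0.8), np.float64(2.0), np.float64(2.0)]) [ 537.5 -172.3  150. ]
sleeve (array([525. , -29.6, 147.9]), [np.float64(0.7), np.float64(1.9), np.float64(2.0)]) [523.5 -30.7 150. ]
knob (array([481.5, -86.6, 178.8]), [np.float64(0.9), np.float64(1.2), np.float64(2.0)]) [489.3 -79.8 150. ]
```

The flat's bright band spans rows 207.1–225.4 between silhouettes at 202.2 and 228.1. That puts the flat at about 0.28 rad towards the robot. The knob lean is about 1.0 rad and the travel about 40 mm. Next is the pre-grasp pose.

```bash
cat >> h.py <<'E'
YAW=0.086; Xb=np.array([np.cos(YAW),np.sin(YAW),0]); Yb=np.array([-np.sin(YAW),np.cos(YAW),0]); Z=np.array([0,0,1.])
END=np.array([537.3,-172.3,149.])
def tool(t,a=0):   # tool orientation for screw lean t, extra turn a about tool z
    z=np.sin(t)*Xb-np.cos(t)*Z; y=Yb
    return np.c_[np.cross(y,z),y,z]@R.from_rotvec([0,0,a]).as_matrix()
def tcp(s,t,rad):  # s from the free end, knob radius rad -> TCP with grasp point on knob middle
    out=-np.sin(t)*Xb+np.cos(t)*Z
    return END+s*Yb+(rad-19)*out
def need(p,Rt):
    o=bot.get_obs(); R0=R.from_euler('xyz',o['tcp_rot']).as_matrix()
    print('shift in tool mm',(R0.T@(p-o['tool_pos'])).round(1),'rotvec',R.from_matrix(R0.T@Rt).as_rotvec().round(3))
E
python3 - <<'E'
from h import *
need(tcp(90.2,1.0,59.7+80),tool(1.0))
E
```

```text
shift in tool mm [70.6 42.9 42.3] rotvec [ 1.000e-03 -1.001e+00  2.000e-03]
```

```bash
python3 -m crank '[[0.035,0.021,0.012,0,0,0],[0.035,0.021,0.012,0,0,0],[0,0,0,0,-0.18,0],[0,0,0,0,-0.18,0],[0,0,0,0,-0.18,0]]'
python3 -m crank '[[0,0,0,0,-0.18,0],[0,0,0,0,-0.18,0],[0,0,0,0,-0.10,0],[0,0,0,0,0,0]]'
python3 - <<'E'
from h import *
import pickle
need(tcp(90.2,1.0,59.7+80),tool(1.0))
o=bot.get_obs(); c=bot.capture('wrist'); c['pos']=o['tool_pos']; c['rpy']=o['tcp_rot']
pickle.dump(c,open('pics/w2.pkl','wb')); print(o['joint_positions'].round(3))
cv2.imwrite('pics/w2.png',c['color'])
k=tcp(90.2,1.0,59.7)-19*tool(1.0)[:,2]; print(k,wpix(c,[k,END]))
E
```

```text
time: 3.95
tool_pos: [429.7, -90.1, 233.0]
tcp_rot: [3.139, 0.529, -3.069]
contact_force: [1.5, 0.6, 0.0]
grip_width: 91.7
finger_force: 0.0
time: 4.45
tool_pos: [440.6, -62.5, 277.1]
tcp_rot: [3.114, 0.852, -3.107]
contact_force: [-0.2, -0.9, -0.3]
grip_width: 91.9
finger_force: 0.0
shift in tool mm [ 56.  -29.   30.6] rotvec [-0.013 -0.147 -0.033]
[-0.737 -0.2    2.303  1.063  0.673 -3.102]
[479.5021983  -86.7483109  181.25604766] [[221.49129495 136.57265925]
 [147.30662945 141.43061976]]
```

View pics/w2.png

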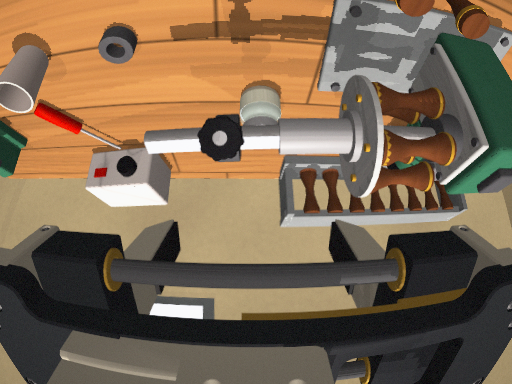

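The knob is at (221,138), right where predicted. However, joint 6 has reached its limit because the wrist is nearly straight at this tilt. I fit the arm's kinematics from the poses so far to choose a reachable grasp.

```bash
cat > kin.py <<'E'
from h import *
from scipy.optimize import least_squares
LO=np.array([-2.53,-.77,.04,-1,.28,-3.11]);HI=np.array([2.53,2.02,2.7,4.14,2.66,3.11])
def fk(q,P):
    H,L1,L2,d,a1,e=P; r=lambda ax,x:R.from_rotvec(np.array(ax)*x).as_matrix()
    A=r([0,0,1.],q[0]); p=np.array([0,0,H]); p=p+A@[a1,0,0]
    A=A@r([0,1.,0],q[1]); p=p+A@[0,0,L1]
    A=A@r([0,1.,0],q[2]); p=p+A@[e,0,L2]
    A=A@r([0,0,1.],q[3])@r([0,1.,0],q[4])@r([0,0,1.],q[5]); p=p+A@[0,0,d]
    return p,A
D=[([-1.27599784,.342698741,1.52503351,0,1.27541181,-.145957927],[223.889,-474.402,226.05],[-3.14,0,.4408]),
([-.397,.308,1.49,0,1.344,-2.048],[502.4,-127.7,256.4],[3.141,-.001,-3.061]),
([-.737,-.2,2.303,1.063,.673,-3.102],[440.6,-62.5,277.1],[3.114,.852,-3.107])]
try: P=np.load('P.npy')
except Exception:
    f=lambda P:np.concatenate([fk(q,P)[0]-x for q,x,_ in D]+[(np.array(P)-[300,400,380,250,0,0])*1e-3])
    s=least_squares(f,[300,400,380,250,0,0]); P=s.x; print(P.round(1),f(P).round(2)[:9])
    for q,x,e in D:
        A=fk(q,P)[1]; B=R.from_euler('xyz',e).as_matrix(); print(R.from_matrix(A.T@B).as_rotvec().round(3))
    np.save('P.npy',P)
TOFF=R.from_rotvec([0,0,0]).as_matrix()
def ik(p,Rt,q0):
    def g(q):
        x,A=fk(q,P); return np.r_[(x-p)/100,R.from_matrix((A@TOFF).T@Rt).as_rotvec()]
    s=least_squares(g,np.clip(q0,LO+1e-3,HI-1e-3),bounds=(LO,HI)); return s.x,np.linalg.norm(s.fun)
E
python3 -c "import kin"
```

```text
[ 311.8  607.2  570.9  456.1 -217.5   44.3] [-73.16 -22.    -7.91 -29.63 -70.52   6.11  -0.73  -1.19   1.8 ]
[ 0.    -0.     1.571]
[-1.00e-03  0.00e+00  1.57e+00]
[-0.     0.     1.571]
```

```bash
rm -f P.npy; sed -i 's/H,L1,L2,d,a1,e=P/H,L1,L2,d,a1,e,b=P/; s/\[a1,0,0\]/[a1,b,0]/; s/0,0\])\*1e-3/0,0,76])*1e-3/; s/250,0,0\]); P/250,0,0,76]); P/; s/TOFF=R.from_rotvec(\[0,0,0\])/TOFF=R.from_rotvec([0,0,1.5708])/' kin.py
python3 - <<'E'
from kin import *
q0=np.array([-.35,.2,1.7,0,1.0,-1.9])
for a in (0,-np.pi/2,np.pi/2,np.pi):
  print('a',a)
  for s,t,lean in [(90,1,1),(90,1,.75),(90,1,.55),(130,1,.75),(130,1,.55),(130,.285,.285),(130,.285,0)]:
    K=tcp(s,t,59.7)-19*tool(t)[:,2]; Rt=tool(lean,a); b=[]
    for d6 in (-2,0,2):
      for q4 in (0,1,3):
        b.append(ik(K+19*Rt[:,2],Rt,q0*[1,1,1,0,1,0]+[0,0,0,q4,0,d6]))
    b.sort(key=lambda x:x[1]); print(s,t,lean,b[0][0].round(2),round(b[0][1],4))
E
```

```text
[ 2.231e+02  5.065e+02  3.798e+02  3.183e+02 -2.000e-01  4.670e+01
  7.640e+01] [ 0.04  0.01  0.   -0.02 -0.04 -0.    0.   -0.   -0.  ]
[ 0.    -0.     1.571]
[-1.00e-03  0.00e+00  1.57e+00]
[-0.     0.     1.571]
a 0
90 1 1 [-0.75  0.27  2.47  2.03  0.77  2.  ] 0.0
90 1 0.75 [-0.62  0.16  2.29  1.42  0.47  2.74] 0.0
90 1 0.55 [-0.53  0.15  2.14  0.71  0.48 -2.76] 0.0
130 1 0.75 [-0.51  0.13  2.33  1.52  0.39  2.74] 0.0
130 1 0.55 [-0.42  0.13  2.17  0.66  0.43 -2.63] 0.0
130 0.285 0.285 [-0.3   0.22  1.85  0.15  0.81 -2.04] 0.0
130 0.285 0 [-0.24  0.35  1.62 -0.    1.17 -1.89] 0.0
a -1.5707963267948966
90 1 1 [-0.75  0.27  2.47  2.03  0.77  0.43] 0.0
90 1 0.75 [-0.62  0.16  2.29  1.42  0.47  1.17] 0.0
90 1 0.55 [-0.53  0.15  2.14  0.71  0.48  1.95] 0.0
130 1 0.75 [-0.51  0.13  2.33  1.52  0.39  1.17] 0.0
130 1 0.55 [-0.42  0.13  2.17  0.66  0.43  2.08] 0.0
130 0.285 0.285 [-0.3   0.22  1.85  0.15  0.81  2.67] 0.0
130 0.285 0 [-0.24  0.35  1.62  0.    1.17  2.82] 0.0
a 1.5707963267948966
90 1 1 [-0.75  0.27  2.47  2.03  0.77 -2.71] 0.0
90 1 0.75 [-0.62  0.16  2.29  1.42  0.47 -1.97] 0.0
90 1 0.55 [-0.53  0.15  2.14  0.71  0.48 -1.19] 0.0
130 1 0.75 [-0.51  0.13  2.33  1.52  0.39 -1.97] 0.0
130 1 0.55 [-0.42  0.13  2.17  0.66  0.43 -1.06] 0.0
130 0.285 0.285 [-0.3   0.22  1.85  0.15  0.81 -0.47] 0.0
130 0.285 0 [-0.24  0.35  1.62  0.    1.17 -0.32] 0.0
a 3.141592653589793
90 1 1 [-0.75  0.27  2.47  2.03  0.77 -1.14] 0.0
90 1 0.75 [-0.62  0.16  2.29  1.42  0.47 -0.4 ] 0.0
90 1 0.55 [-0.53  0.15  2.14  0.71  0.48  0.38] 0.0
130 1 0.75 [-0.51  0.13  2.33  1.52  0.39 -0.4 ] 0.0
130 1 0.55 [-0.42  0.13  2.17  0.66  0.43  0.51] 0.0
130 0.285 0.285 [-0.3   0.22  1.85  0.15  0.81  1.1 ] 0.0
130 0.285 0 [-0.24  0.35  1.62  0.    1.17  1.25] 0.0
```

The model fits exactly. I grip with the tool leaning 0.5 rad instead of 1.0: closing along the spindle lets the tool tilt freely about that line, and it keeps joint 6 in range.

```bash
python3 -m crank '[[0,0,0,0,0.18,0],[0,0,0,0,0.17,0],[0,0,0,0,0,0]]'
python3 - <<'E'
from h import *
K=tcp(90.2,1,59.7)-19*tool(1)[:,2]; Rt=tool(.5); need(K+(19-60)*Rt[:,2],Rt); print(bot.get_obs()['joint_positions'].round(2), bot.get_obs()['tool_pos'])
E
```

```text
time: 4.88
tool_pos: [443.1, -56.6, 275.3]
tcp_rot: [3.099, 0.614, -3.086]
contact_force: [0.1, -0.1, -0.9]
grip_width: 91.9
finger_force: 0.0
shift in tool mm [ 21.2 -35.   54.7] rotvec [ 0.026  0.114 -0.023]
[-0.58 -0.14  2.1   0.57  0.77 -2.56] [443.08306023 -56.64864629 275.32753019]
```

```bash
python3 -m crank '[[0.007,-0.012,0.018,0.009,0.038,-0.008],[0.007,-0.012,0.018,0.009,0.038,-0.008],[0.007,-0.012,0.018,0.009,0.038,-0.008],[0,0,0,0,0,0],[0,0,0,0,0,0]]'
python3 - <<'E'
from h import *
K=tcp(90.2,1,59.7)-19*tool(1)[:,2]; Rt=tool(.5); need(K+(19-60)*Rt[:,2],Rt);need(K+(19)*Rt[:,2],Rt); print(bot.get_obs()['joint_positions'].round(2))
E
```

```text
time: 5.5
tool_pos: [455.4, -89.5, 216.9]
tcp_rot: [3.139, 0.5, -3.059]
contact_force: [-0.3, 0.9, -0.1]
grip_width: 91.8
finger_force: 0.0
shift in tool mm [-4.2  0.6  1.9] rotvec [ 0.001 -0.    -0.003]
shift in tool mm [-4.2  0.6 61.9] rotvec [ 0.001 -0.    -0.003]
[-0.57  0.02  2.09  0.48  0.69 -2.54]
```

```bash
python3 -m crank '[[-0.001,0,0.0155,0,0,0],[-0.001,0,0.0155,0,0,0],[-0.001,0,0.0155,0,0,0],[-0.001,0,0.0155,0,0,0],[0,0,0,0,0,0]]'
python3 -m crank '[[0,0,0,0,0,0],[0,0,0,0,0,0],[0,0,0,0,0,0],[0,0,0,0,0,0],[0,0,0,0,0,0]]' 20
python3 -m crank '[[0,0,0,0,0,0],[0,0,0,0,0,0],[0,0,0,0,0,0]]'
python3 - <<'E'
from h import *
o=bot.get_obs();print(o['moment'].round(2))
c=bot.capture('wrist');cv2.imwrite('pics/w3.png',c['color'])
E
```

```text
time: 6.12
tool_pos: [488.5, -86.6, 164.4]
tcp_rot: [3.139, 0.499, -3.059]
contact_force: [-0.7, 1.4, -0.7]
grip_width: 91.6
finger_force: 0.0
time: 6.75
tool_pos: [488.9, -87.1, 164.6]
tcp_rot: [3.14, 0.499, -3.059]
contact_force: [0.7, 0.0, -1.0]
grip_width: 46.4
finger_force: 0.0
time: 7.12
tool_pos: [488.7, -86.8, 164.4]
tcp_rot: [3.14, 0.499, -3.059]
contact_force: [-1.6, 2.0, 1.1]
grip_width: 35.3
finger_force: 30.0
[0.4  0.27 0.17]
```

View pics/w3.png

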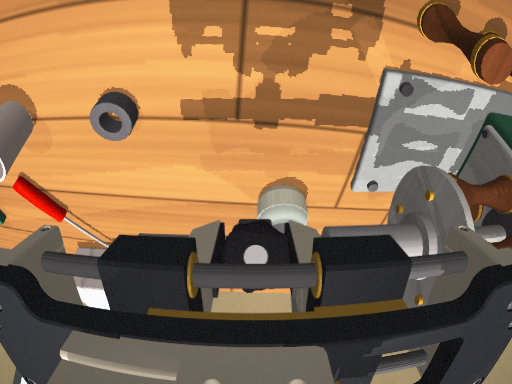

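The knob sits between the pads at (256,255), gripped at 35 mm and 30 N. I slide it towards the sleeve.

```bash
python3 -m crank '[[0,0.007,0,0,0,0],[0,0.007,0,0,0,0],[0,0.007,0,0,0,0],[0,0.007,0,0,0,0],[0,0,0,0,0,0]]'
python3 -m crank '[[0,0.004,0,0,0,0],[0,0.003,0,0,0,0],[0,0,0,0,0,0]]'
for i in 1 2 3; do python3 -m crank '[[0,0.001,0,0,0,0],[0,0.001,0,0,0,0],[0,0,0,0,0,0]]' | egrep 'pos|contact'; done
```

```text
time: 7.8
tool_pos: [486.6, -59.6, 164.6]
tcp_rot: [-3.141, 0.499, -3.059]
contact_force: [-2.6, -3.7, -0.8]
grip_width: 35.1
finger_force: 30.0
time: 8.18
tool_pos: [486.1, -52.7, 164.6]
tcp_rot: [3.141, 0.499, -3.059]
contact_force: [-2.4, -4.2, 0.2]
grip_width: 35.3
finger_force: 30.0
tool_pos: [485.9, -50.6, 164.6]
contact_force: [-2.2, -5.1, -0.8]
tool_pos: [485.7, -48.3, 164.6]
contact_force: [-0.6, -3.6, -0.5]
tool_pos: [485.5, -46.1, 164.6]
contact_force: [-1.1, -2.7, -2.0]
```

```bash
for i in 1 2 3 4 ; do python3 -m crank '[[0,0.001,0,0,0,0],[0,0,0,0,0,0]]' | egrep 'pos|contact'; done
```

```text
tool_pos: [485.5, -45.3, 164.7]
contact_force: [-0.0, -4.0, -2.2]
tool_pos: [485.5, -45.0, 164.7]
contact_force: [-2.0, -8.1, -0.8]
tool_pos: [485.6, -44.7, 164.9]
contact_force: [-2.8, -11.4, -2.4]
tool_pos: [485.7, -44.3, 165.0]
contact_force: [-5.4, -14.2, -0.4]
```

Contact with the sleeve is felt at y of about -45.2. I ease off the push and compute the orbit rows.

```bash
python3 -m crank '[[0,-0.0025,0,0,0,0],[0,0,0,0,0,0]]'
python3 - <<'E'
from h import *
END[2]=150
o=bot.get_obs(); R0=R.from_euler('xyz',o['tcp_rot']).as_matrix(); v=o['tool_pos']-END
print('s',v@Yb,'moment',o['moment'].round(2)); v=v-v@Yb*Yb; r=R0.T@v; print('r',r.round(1))
g=o['tool_pos']-19*R0[:,2]-END; g-=g@Yb*Yb; print('knob lean est',np.arctan2(-g@Xb,g[2]),np.linalg.norm(g))
w=np.array([0,.143,0]); print(((R.from_rotvec(w).as_matrix()-np.eye(3))@r).round(2))
E
```

```text
time: 10.55
tool_pos: [485.5, -45.0, 164.8]
tcp_rot: [3.141, 0.499, -3.059]
contact_force: [-1.4, -5.3, 0.5]
grip_width: 35.5
finger_force: 30.0
s 131.29038920643504 moment [-0.85  0.41 -0.68]
r [ 28.6  -0.1 -32.5]
knob lean est 1.0072798816055917 58.88553328525551
[-4.92  0.   -3.75]
```

```bash
python3 -m crank '[[-0.0049,0,-0.0037,0,0.143,0],[-0.0049,0,-0.0038,0,0.143,0],[0,0,0,0,0,0]]'
python3 -m crank '[[-0.0049,0,-0.0037,0,0.143,0],[-0.0049,0,-0.0038,0,0.143,0],[0,0,0,0,0,0]]'
python3 -m crank '[[-0.0049,0,-0.0037,0,0.143,0],[0,0,0,0,0,0],[0,0,0,0,0,0]]'
python3 - <<'E'
from h import *
END[2]=150
o=bot.get_obs(); R0=R.from_euler('xyz',o['tcp_rot']).as_matrix();print(o['moment'].round(2),o['joint_positions'].round(2))
g=o['tool_pos']-19*R0[:,2]-END; print(g@Yb);g-=g@Yb*Yb; print('knob lean est',np.arctan2(-g@Xb,g[2]),np.linalg.norm(g))
E
```

```text
time: 10.92
tool_pos: [491.3, -43.9, 175.9]
tcp_rot: [3.14, 0.223, -3.053]
contact_force: [-14.5, -12.9, 17.3]
grip_width: 35.5
finger_force: 30.0
time: 11.3
tool_pos: [499.6, -43.1, 184.4]
tcp_rot: [3.138, -0.064, -3.053]
contact_force: [-7.7, -7.9, 13.6]
grip_width: 35.2
finger_force: 30.0
time: 11.68
tool_pos: [504.4, -42.9, 187.7]
tcp_rot: [3.138, -0.204, -3.053]
contact_force: [-2.8, -8.0, 7.9]
grip_width: 35.3
finger_force: 30.0
[-1.37  0.67  0.08] [-0.2   0.46  1.47 -0.06  1.41 -1.85]
131.74450454513484
knob lean est 0.3068780283892187 59.03310550198388
```

The collar is turned to about 0.3 rad. I let go, line the tool up with the screw at lean 0.29, and look.

```bash
python3 -m crank '[[0,0,0,0,0,0],[0,0,0,0,0,0],[0,0,0,0,0,0]]' 75
python3 -m crank '[[-0.0032,0,-0.0003,0,-0.167,0],[-0.0032,0,-0.0003,0,-0.167,0],[-0.0032,0,-0.0003,0,-0.16,0],[0,0,0,0,0,0],[0,0,0,0,0,0]]'
python3 - <<'E'
from h import *
import pickle
END[2]=150
o=bot.get_obs(); R0=R.from_euler('xyz',o['tcp_rot']).as_matrix();print(o['joint_positions'].round(2))
g=o['tool_pos']-19*R0[:,2]-END; g-=g@Yb*Yb; print('grasp pt lean',np.arctan2(-g@Xb,g[2]),np.linalg.norm(g))
c=bot.capture('wrist'); c['pos']=o['tool_pos']; c['rpy']=o['tcp_rot']; pickle.dump(c,open('pics/w4.pkl','wb'))
s=bot.capture('scene'); t=bot.capture('top')
a=cv2.resize(c['color'],(600,450),interpolation=cv2.INTER_CUBIC)[100:400]
b=cv2.resize(s['color'][140:215,200:300],(400,300),interpolation=cv2.INTER_CUBIC); d=cv2.resize(t['color'][170:245,180:280],(400,300),interpolation=cv2.INTER_CUBIC)
cv2.imwrite('pics/w4.png',np.vstack([a[:,:],np.hstack([b,d])[:,:800][:, 100:700]]))
E
```

```text
time: 12.05
tool_pos: [504.6, -41.4, 186.8]
tcp_rot: [3.136, -0.204, -3.054]
contact_force: [-0.5, -0.7, 0.2]
grip_width: 60.7
finger_force: 0.0
time: 12.68
tool_pos: [515.2, -41.5, 188.4]
tcp_rot: [3.137, 0.289, -3.057]
contact_force: [-0.7, 0.0, 0.3]
grip_width: 69.3
finger_force: 0.0
[-0.3   0.22  1.85  0.15  0.81 -2.05]
grasp pt lean 0.27878496447263096 58.84563035161279
```

View pics/w4.png

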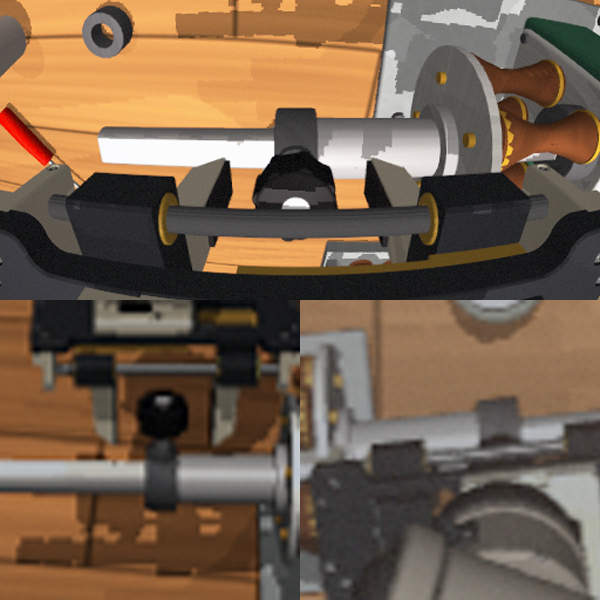

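The collar bears on the sleeve and the knob at (295,190) is between the open fingers. I refine the flat angle and the knob lean from this view.

Run:
```python
from h import *
import pickle
END[2]=150
c=pickle.load(open('pics/w4.pkl','rb')); g=c['color'].astype(int)
for u in (110,130,150): print(u,[(v,int(g[v,u].mean())) for v in range(188,232)])
_,o=wcam(c); e=o-END; print('cam dir lean',np.arctan2(-e@Xb,e[2]),'dist',np.hypot(e@Xb,e[2]))
for l in (.2,.28,.36): print(l,wpix(c,[END+130*Yb+r*(-np.sin(l)*Xb+np.cos(l)*Z) for r in (70,71)]).round(1))
m=(g.mean(2)>200).astype(np.uint8); n,_,st,ce=cv2.connectedComponentsWithStats(m); print([(s.tolist(),x.round(1)) for s,x in zip(st,ce) if 20<s[4]<900 and 230<x[0]<275 and x[1]>240])
# predicted rows at col 130 of silhouette & flat edges for phi
k=40
for phi in (.15,.25,.35):
    P=[END+k*Yb+12.5*(-np.sin(a)*Xb+np.cos(a)*Z) for a in (phi+.767,phi-.767)]
    print(phi,wpix(c,P).round(1).tolist())
print(wpix(c,[END+k*Yb]).round(1))
```

```text
110 [(188, 177), (189, 175), (190, 172), (191, 173), (192, 173), (193, 131), (194, 82), (195, 83), (196, 89), (197, 95), (198, 102), (199, 109), (200, 122), (201, 136), (202, 143), (203, 165), (204, 246), (205, 252), (206, 252), (207, 251), (208, 252), (209, 252), (210, 252), (211, 251), (212, 252), (213, 252), (214, 252), (215, 252), (216, 252), (217, 252), (218, 251), (219, 252), (220, 252), (221, 252), (222, 252), (223, 252), (224, 243), (225, 182), (226, 156), (227, 153), (228, 157), (229, 159), (230, 164), (231, 161)]
130 [(188, 178), (189, 178), (190, 179), (191, 177), (192, 175), (193, 154), (194, 99), (195, 81), (196, 88), (197, 95), (198, 101), (199, 108), (200, 111), (201, 116), (202, 125), (203, 157), (204, 230), (205, 252), (206, 252), (207, 252), (208, 252), (209, 252), (210, 252), (211, 252), (212, 252), (213, 252), (214, 252), (215, 252), (216, 252), (217, 252), (218, 252), (219, 252), (220, 252), (221, 251), (222, 252), (223, 252), (224, 252), (225, 240), (226, 177), (227, 156), (228, 154), (229, 155), (230, 159), (231, 160)]
150 [(188, 180), (189, 180), (190, 181), (191, 180), (192, 179), (193, 164), (194, 107), (195, 77), (196, 86), (197, 89), (198, 99), (199, 107), (200, 117), (201, 124), (202, 139), (203, 144), (204, 191), (205, 252), (206, 252), (207, 252), (208, 252), (209, 252), (210, 252), (211, 252), (212, 252), (213, 252), (214, 252), (215, 252), (216, 252), (217, 252), (218, 252), (219, 252), (220, 252), (221, 252), (222, 252), (223, 252), (224, 252), (225, 252), (226, 233), (227, 168), (228, 156), (229, 158), (230, 154), (231, 158)]
cam dir lean 0.6808651882920788 dist 213.51848649089024
0.2 [[251.1 273.7]
 [251.1 274.9]]
0.28 [[251. 265.]
 [251. 266.]]
0.36 [[251.  255.4]
 [250.9 256.3]]
[([242, 254, 22, 8, 129], array([252.3, 258. ]))]
0.15 [[126.7, 205.7], [131.3, 226.0]]
0.25 [[126.9, 204.1], [130.7, 225.5]]
0.35 [[127.2, 202.5], [130.1, 224.9]]
[[133.1 209.9]]
```

The flat edges at rows 203.7 and 225.8 again give about 0.28 rad, so the knob is square on it within about 0.05 rad. I grip and start to screw in, following the thread at 1.9 mm/rad and logging torque.

```bash
cat > tq.py <<'E'
from h import *
END[2]=150
o=bot.get_obs(); A=R.from_euler('xyz',o['tcp_rot']); z=A.as_matrix()[:,2]
a=(R.from_matrix(tool(.285)).inv()*A).as_rotvec()
g=o['tool_pos']-19*z-END; s=g@Yb; g=g-s*Yb
print('t %.2f turn %.3f Mz %.3f F_tool %s rad %.2f lean %.3f s %.1f grip %.1f q6 %.2f'%(o['time'],a[2],o['moment']@z,(A.inv().apply(o['contact_force'])).round(1),np.linalg.norm(g),np.arctan2(-g@Xb,g[2]),s,o['grip_width'],o['joint_positions'][5]))
E
python3 -m crank '[[0,0,0,0,0,0],[0,0,0,0,0,0],[0,0,0,0,0,0],[0,0,0,0,0,0]]' 20 >/dev/null; python3 tq.py
for i in 1 2 3 4 5 ; do python3 -m crank '[[0,0,0.0003,0,0,0.18]]' >/dev/null; python3 tq.py; done
```

```text
t 13.32 turn 0.001 Mz 0.046 F_tool [ 1.7 -3.7  0.2] rad 58.64 lean 0.293 s 131.8 grip 35.5 q6 -2.05
t 13.45 turn 0.185 Mz -0.236 F_tool [-0.8 -1.9  0.4] rad 58.31 lean 0.295 s 131.9 grip 35.5 q6 -1.86
t 13.57 turn 0.367 Mz -0.235 F_tool [-1.1 -0.9  0.5] rad 58.00 lean 0.293 s 132.0 grip 35.2 q6 -1.68
t 13.70 turn 0.547 Mz -0.257 F_tool [-1.7 -0.5  2.2] rad 57.66 lean 0.291 s 132.1 grip 35.4 q6 -1.50
t 13.82 turn 0.727 Mz -0.193 F_tool [-2.6  1.8  3. ] rad 57.35 lean 0.286 s 132.2 grip 35.3 q6 -1.32
t 13.95 turn 0.907 Mz -0.242 F_tool [-2.6  2.5  4.2] rad 57.04 lean 0.281 s 132.2 grip 35.2 q6 -1.14
```

```bash
for i in 1 2 3 4 5 6 7; do python3 -m crank '[[0,0,0.0003,0,0,0.18]]' >/dev/null; python3 tq.py; done
```

```text
t 14.07 turn 1.087 Mz -0.274 F_tool [-3.   3.6  4.9] rad 56.72 lean 0.276 s 132.1 grip 35.5 q6 -0.96
t 14.20 turn 1.267 Mz -0.269 F_tool [-2.9  5.3  6.1] rad 56.40 lean 0.272 s 132.1 grip 35.1 q6 -0.78
t 14.32 turn 1.447 Mz -0.275 F_tool [-1.5  5.5  6.6] rad 56.09 lean 0.268 s 132.0 grip 35.8 q6 -0.60
t 14.45 turn 1.627 Mz -0.308 F_tool [-0.3  6.1  7.7] rad 55.85 lean 0.268 s 131.9 grip 35.7 q6 -0.42
t 14.57 turn 1.807 Mz -0.267 F_tool [0.5 6.4 7.9] rad 55.51 lean 0.265 s 131.8 grip 35.4 q6 -0.24
t 14.70 turn 1.987 Mz -0.294 F_tool [1.  5.8 9.6] rad 55.20 lean 0.263 s 131.6 grip 35.4 q6 -0.06
t 14.82 turn 2.167 Mz -0.252 F_tool [2.  7.  6.8] rad 54.89 lean 0.264 s 131.5 grip 35.5 q6 0.12
```

```bash
for i in 1 2 3 4 5 6; do python3 -m crank '[[0,0,0.0002,0,0,0.1]]' >/dev/null; python3 tq.py; done
```

```text
t 14.95 turn 2.265 Mz -0.252 F_tool [3.  7.1 8.1] rad 54.75 lean 0.263 s 131.5 grip 35.1 q6 0.22
t 15.07 turn 2.364 Mz -0.244 F_tool [2.3 6.5 7.3] rad 54.63 lean 0.262 s 131.4 grip 35.2 q6 0.31
t 15.20 turn 2.464 Mz -0.283 F_tool [2.5 6.9 6.2] rad 54.53 lean 0.260 s 131.3 grip 35.2 q6 0.41
t 15.32 turn 2.564 Mz -0.358 F_tool [2.6 5.1 3.5] rad 54.49 lean 0.261 s 131.4 grip 35.1 q6 0.51
t 15.45 turn 2.664 Mz -0.353 F_tool [2.3 3.7 2.4] rad 54.41 lean 0.260 s 131.2 grip 35.3 q6 0.61
t 15.57 turn 2.764 Mz -0.366 F_tool [1.9 5.3 1.2] rad 54.37 lean 0.260 s 131.3 grip 35.2 q6 0.71
```

```bash
for i in 1 2 3; do python3 -m crank '[[0,0,0,0,0,0]]' >/dev/null; python3 tq.py; done; for i in 1 2 ; do python3 -m crank '[[0,0,0.0001,0,0,0.05]]' >/dev/null; python3 tq.py; done
```

```text
t 15.70 turn 2.761 Mz -0.093 F_tool [ 2.5  5.8 -2. ] rad 54.40 lean 0.264 s 131.4 grip 35.5 q6 0.71
t 15.82 turn 2.760 Mz -0.018 F_tool [ 2.5  5.6 -0.3] rad 54.33 lean 0.267 s 131.3 grip 35.5 q6 0.71
t 15.95 turn 2.760 Mz -0.031 F_tool [ 2.5  5.9 -0.6] rad 54.35 lean 0.267 s 131.4 grip 35.3 q6 0.71
t 16.07 turn 2.811 Mz -0.367 F_tool [ 1.8  5.5 -2.1] rad 54.35 lean 0.267 s 131.3 grip 35.2 q6 0.76
t 16.20 turn 2.861 Mz -0.395 F_tool [ 2.4  5.3 -3.1] rad 54.28 lean 0.267 s 131.3 grip 35.4 q6 0.81
```

Torque rose from about 0.255 to about 0.38 N m after a turn of about 2.4. I make a few fine steps, with knob pictures before and after to rule out slip in the grip.

```bash
python3 -c "
from h import *
cv2.imwrite('pics/k0.png',bot.capture('wrist')['color'])"
for i in 1 2 3; do python3 -m crank '[[0,0,0,0,0,0.04]]' >/dev/null; python3 tq.py; done
python3 - <<'E'
from h import *
b=bot.capture('wrist')['color']; cv2.imwrite('pics/k1.png',b); a=cv2.imread('pics/k0.png')
i=np.hstack([cv2.resize(x[225:300,215:300],(400,352),interpolation=cv2.INTER_CUBIC) for x in (a,b)]); i=np.clip(i.astype(float)*2.0,0,255).astype(np.uint8); cv2.imwrite('pics/k.png',i)
E
```

```text
t 16.38 turn 2.900 Mz -0.323 F_tool [ 0.7  4.3 -2.1] rad 54.26 lean 0.275 s 131.4 grip 35.2 q6 0.85
t 16.50 turn 2.940 Mz -0.345 F_tool [ 1.4  5.5 -2.8] rad 54.22 lean 0.277 s 131.4 grip 35.5 q6 0.89
t 16.62 turn 2.980 Mz -0.386 F_tool [ 1.6  4.9 -4.5] rad 54.16 lean 0.282 s 131.4 grip 34.7 q6 0.93
```

View pics/k.png

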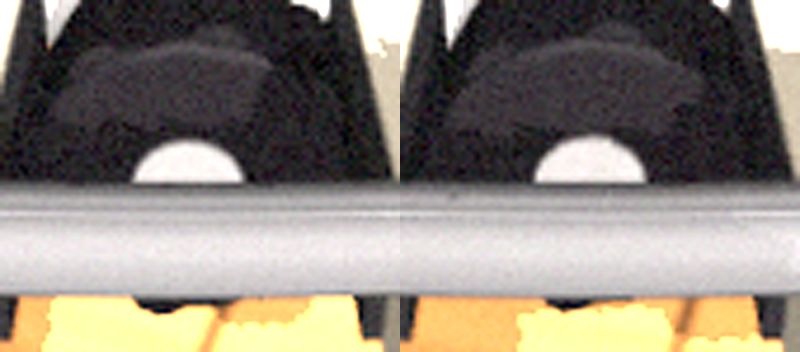

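The flutes appear shifted relative to the pads, so the knob may be slipping at about 0.36 N m. I back off about 1 rad while logging torque to see how much real compression there was, then retighten.

```bash
for i in 1 2 3 4 5 6 7 8 9 10 11 12; do python3 -m crank '[[0,0,-0.0002,0,0,-0.1]]' >/dev/null; python3 tq.py|cut -c1-75; done
```

```text
t 16.80 turn 2.878 Mz 0.153 F_tool [ 1.5  5.9 -2.1] rad 54.25 lean 0.281 s 
t 16.93 turn 2.777 Mz 0.227 F_tool [1.  5.6 1.1] rad 54.31 lean 0.281 s 131
t 17.05 turn 2.677 Mz 0.242 F_tool [-0.9  6.  -0.4] rad 54.38 lean 0.282 s 
t 17.18 turn 2.577 Mz 0.195 F_tool [-0.3  5.9  1.8] rad 54.49 lean 0.282 s 
t 17.30 turn 2.477 Mz 0.216 F_tool [0.1 5.4 2.2] rad 54.57 lean 0.283 s 131
t 17.43 turn 2.377 Mz 0.244 F_tool [-0.6  7.8  3.5] rad 54.71 lean 0.283 s 
t 17.55 turn 2.277 Mz 0.208 F_tool [-2.   6.5  4.3] rad 54.81 lean 0.283 s 
t 17.68 turn 2.177 Mz 0.311 F_tool [-1.5  7.3  4.1] rad 54.96 lean 0.283 s 
t 17.80 turn 2.077 Mz 0.270 F_tool [-2.6  6.3  4. ] rad 55.16 lean 0.283 s 
t 17.93 turn 1.977 Mz 0.216 F_tool [-3.5  5.5  4.6] rad 55.32 lean 0.284 s 
t 18.05 turn 1.877 Mz 0.264 F_tool [-4.2  6.   4.3] rad 55.54 lean 0.284 s 
t 18.18 turn 1.777 Mz 0.249 F_tool [-5.   5.4  5. ] rad 55.71 lean 0.284 s
```

```bash
sed -i "s/print('t/print('tau6 %.3f'%o['tau'][5],end=' ');print('t/" tq.py
for i in 1 2 3 4 5 6 7 8 9 10 11 12 13 14; do python3 -m crank '[[0,0,0.0001,0,0,0.06]]' >/dev/null; python3 tq.py|cut -c1-85; done
```

```text
tau6 -1.000 t 18.30 turn 1.840 Mz -0.303 F_tool [-4.5  5.9  4.1] rad 55.68 lean 0.284
tau6 -0.368 t 18.43 turn 1.901 Mz -0.303 F_tool [-3.3  4.6  4.5] rad 55.56 lean 0.284
tau6 -0.352 t 18.55 turn 1.961 Mz -0.270 F_tool [-3.9  5.7  4.5] rad 55.45 lean 0.284
tau6 -0.351 t 18.68 turn 2.021 Mz -0.235 F_tool [-2.6  6.2  5. ] rad 55.36 lean 0.284
tau6 -0.351 t 18.80 turn 2.081 Mz -0.228 F_tool [-2.8  6.5  4.9] rad 55.27 lean 0.283
tau6 -0.351 t 18.93 turn 2.141 Mz -0.292 F_tool [-2.5  6.8  5. ] rad 55.12 lean 0.283
tau6 -0.349 t 19.05 turn 2.201 Mz -0.320 F_tool [-2.3  5.7  5.2] rad 55.03 lean 0.283
tau6 -0.342 t 19.18 turn 2.261 Mz -0.299 F_tool [-1.8  7.2  5. ] rad 54.94 lean 0.284
tau6 -0.334 t 19.30 turn 2.321 Mz -0.282 F_tool [-1.3  6.8  4.7] rad 54.84 lean 0.283
tau6 -0.332 t 19.43 turn 2.381 Mz -0.320 F_tool [-1.1  6.4  4.6] rad 54.76 lean 0.283
tau6 -0.314 t 19.55 turn 2.441 Mz -0.397 F_tool [-1.4  6.5  4.3] rad 54.69 lean 0.283
tau6 -0.337 t 19.68 turn 2.501 Mz -0.291 F_tool [-0.   6.6  3.2] rad 54.64 lean 0.283
tau6 -0.327 t 19.80 turn 2.561 Mz -0.267 F_tool [0.2 6.5 2.4] rad 54.57 lean 0.283 s 
tau6 -0.320 t 19.93 turn 2.621 Mz -0.277 F_tool [-0.2  6.6  3.1] rad 54.54 lean 0.282
```

tau6 is much cleaner than the moment. I compare it at rest and moving, in small steps.

```bash
for i in 1 2 3; do python3 -m crank '[[0,0,0,0,0,0],[0,0,0,0,0,0]]' >/dev/null; python3 tq.py|cut -c1-85; for j in 1 2 3; do python3 -m crank '[[0,0,0,0,0,0.04]]' >/dev/null; python3 tq.py|cut -c1-85;done; done;python3 -m crank '[[0,0,0,0,0,0],[0,0,0,0,0,0]]' >/dev/null; python3 tq.py
```

```text
tau6 0.198 t 20.18 turn 2.619 Mz -0.174 F_tool [-0.2  5.4  2. ] rad 54.52 lean 0.282 
tau6 -0.279 t 20.30 turn 2.660 Mz -0.329 F_tool [1.8 6.4 2.4] rad 54.50 lean 0.282 s 
tau6 -0.124 t 20.43 turn 2.700 Mz -0.309 F_tool [1.  6.8 5. ] rad 54.47 lean 0.282 s 
tau6 -0.119 t 20.55 turn 2.740 Mz -0.268 F_tool [1.6 5.4 2.6] rad 54.45 lean 0.283 s 
tau6 0.217 t 20.80 turn 2.739 Mz -0.176 F_tool [1.2 6.8 4.3] rad 54.46 lean 0.282 s 1
tau6 -0.285 t 20.93 turn 2.780 Mz -0.265 F_tool [2.9 7.1 3.8] rad 54.43 lean 0.282 s 
tau6 -0.104 t 21.05 turn 2.820 Mz -0.282 F_tool [2.7 6.1 3.4] rad 54.40 lean 0.283 s 
tau6 -0.100 t 21.18 turn 2.860 Mz -0.285 F_tool [2.7 6.9 5. ] rad 54.37 lean 0.283 s 
tau6 0.220 t 21.43 turn 2.859 Mz -0.174 F_tool [2.8 5.8 5.3] rad 54.39 lean 0.282 s 1
tau6 -0.237 t 21.55 turn 2.900 Mz -0.301 F_tool [2.5 6.5 4.3] rad 54.33 lean 0.284 s 
tau6 -0.069 t 21.68 turn 2.940 Mz -0.354 F_tool [2.1 6.3 5.2] rad 54.32 lean 0.286 s 
tau6 -0.055 t 21.80 turn 2.980 Mz -0.339 F_tool [2.5 6.7 5.3] rad 54.31 lean 0.285 s 
tau6 0.227 t 22.05 turn 2.979 Mz -0.190 F_tool [2.8 5.4 5.9] rad 54.30 lean 0.285 s 131.5 grip 35.4 q6 0.93
```

At 0.06 rad per row, tau6 is flat until a turn of about 2.2. It then rises at about 0.14 N m/rad, the figure expected with no slip. So the load is now about 45–60 N, and I add about 0.14 rad.

```bash
for j in 1 2 3 4; do python3 -m crank '[[0,0,0,0,0,0.04]]' >/dev/null; python3 tq.py|cut -c1-85;done; python3 -m crank '[[0,0,0,0,0,0],[0,0,0,0,0,0]]' >/dev/null; python3 tq.py
python3 -c "
from h import *
cv2.imwrite('pics/k2.png',bot.capture('wrist')['color'])"
```

```text
tau6 -0.218 t 22.18 turn 3.020 Mz -0.337 F_tool [4.  6.  4.9] rad 54.29 lean 0.285 s 
tau6 -0.062 t 22.30 turn 3.060 Mz -0.317 F_tool [3.1 5.2 5.1] rad 54.22 lean 0.285 s 
tau6 -0.093 t 22.43 turn 3.100 Mz -0.300 F_tool [4.1 5.4 4.5] rad 54.19 lean 0.287 s 
tau6 -0.064 t 22.55 turn 3.140 Mz -0.338 F_tool [3.9 4.7 6. ] rad 54.19 lean 0.286 s 
tau6 0.258 t 22.80 turn 3.139 Mz -0.212 F_tool [5.  7.2 5.9] rad 54.19 lean 0.286 s 131.5 grip 35.2 q6 1.09
```

Torque has stopped rising, so the pads creep under slow turning. I take two quicker steps.

```bash
for j in 1 2; do python3 -m crank '[[0,0,0.0001,0,0,0.1]]' >/dev/null; python3 tq.py|cut -c1-85;done; python3 -m crank '[[0,0,0,0,0,0]]' >/dev/null; python3 tq.py
python3 - <<'E'
from h import *
b=bot.capture('wrist')['color']; cv2.imwrite('pics/k3.png',b)
L=[cv2.imread('pics/k%d.png'%i) for i in (0,1,2,3)]
i=np.hstack([cv2.resize(x[228:272,215:300],(400,207),interpolation=cv2.INTER_CUBIC) for x in L[:2]]); j=np.hstack([cv2.resize(x[228:272,215:300],(400,207),interpolation=cv2.INTER_CUBIC) for x in L[2:]])
cv2.imwrite('pics/kk.png',np.clip(np.vstack([i,j]).astype(float)*3,0,255).astype(np.uint8))
E
```

```text
tau6 -1.040 t 22.98 turn -3.042 Mz -0.401 F_tool [4.6 5.2 5. ] rad 54.16 lean 0.286 s
tau6 -0.650 t 23.10 turn -2.941 Mz -0.370 F_tool [5.5 4.1 4.8] rad 54.07 lean 0.285 s
tau6 0.620 t 23.23 turn -2.943 Mz -0.182 F_tool [5.2 4.5 4.6] rad 54.09 lean 0.288 s 131.5 grip 35.3 q6 1.29
```

View pics/kk.png

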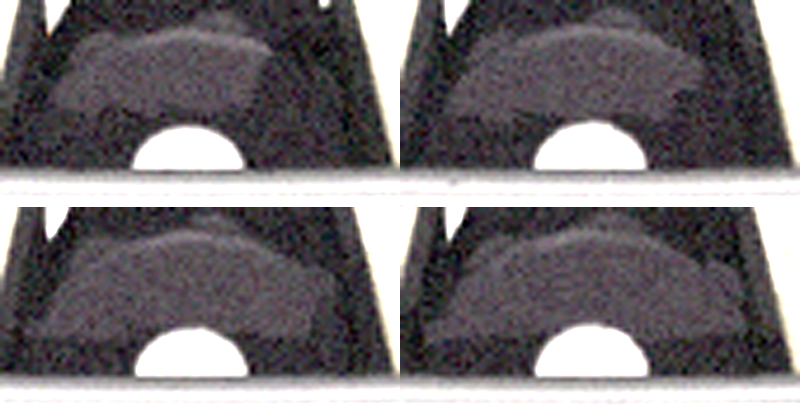

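Lobe positions show no slip in the last quick step, and torque is now about 0.385 N m. I now unscrew slowly, logging the clean tau6, to find the exact angle between this state and first touch.

```bash
for j in 1 2 3 4 5 6 7 8 9 10 11 12 13 14 15 16 17 18 19 20 21 22 23 24; do python3 -m crank '[[0,0,-0.0001,0,0,-0.06]]' >/dev/null; python3 tq.py|cut -c1-90;done
```

```text
tau6 0.779 t 23.40 turn -3.004 Mz 0.127 F_tool [5.7 4.3 5.8] rad 54.15 lean 0.288 s 131.5 
tau6 0.541 t 23.52 turn -3.065 Mz 0.201 F_tool [3.4 5.3 4.7] rad 54.23 lean 0.292 s 131.5 
tau6 0.540 t 23.65 turn -3.125 Mz 0.054 F_tool [1.8 5.8 4.1] rad 54.29 lean 0.293 s 131.5 
tau6 0.520 t 23.77 turn 3.098 Mz 0.183 F_tool [3.  6.7 4.8] rad 54.36 lean 0.295 s 131.4 g
tau6 0.522 t 23.90 turn 3.038 Mz 0.085 F_tool [1.5 4.9 1.4] rad 54.41 lean 0.295 s 131.4 g
tau6 0.492 t 24.02 turn 2.978 Mz 0.107 F_tool [1.  5.9 6.2] rad 54.47 lean 0.297 s 131.5 g
tau6 0.477 t 24.15 turn 2.918 Mz 0.126 F_tool [-0.   7.3  5.7] rad 54.56 lean 0.296 s 131.
tau6 0.496 t 24.27 turn 2.858 Mz 0.153 F_tool [0.7 8.2 6.8] rad 54.59 lean 0.296 s 131.3 g
tau6 0.496 t 24.40 turn 2.798 Mz 0.181 F_tool [0.6 5.  2.8] rad 54.69 lean 0.296 s 131.3 g
tau6 0.476 t 24.52 turn 2.738 Mz 0.199 F_tool [0.1 7.8 6.7] rad 54.76 lean 0.295 s 131.4 g
tau6 0.473 t 24.65 turn 2.678 Mz 0.170 F_tool [0.7 8.3 7.8] rad 54.82 lean 0.295 s 131.3 g
tau6 0.458 t 24.77 turn 2.618 Mz 0.166 F_tool [-1.4  7.5  6.9] rad 54.85 lean 0.296 s 131.
tau6 0.4
[... 383 characters left out ...]
18 Mz 0.233 F_tool [-2.3  7.7  9.8] rad 55.19 lean 0.294 s 131.
tau6 0.417 t 25.52 turn 2.259 Mz 0.247 F_tool [-3.5  6.8 10.7] rad 55.30 lean 0.293 s 131.
tau6 0.420 t 25.65 turn 2.199 Mz 0.258 F_tool [-3.5  7.5 10.2] rad 55.39 lean 0.292 s 131.
tau6 0.421 t 25.77 turn 2.139 Mz 0.214 F_tool [-4.5  7.4 10. ] rad 55.49 lean 0.292 s 131.
tau6 0.422 t 25.90 turn 2.079 Mz 0.256 F_tool [-4.4  7.7 10.2] rad 55.61 lean 0.291 s 131.
tau6 0.422 t 26.02 turn 2.019 Mz 0.229 F_tool [-4.3  7.6 10. ] rad 55.70 lean 0.292 s 131.
tau6 0.422 t 26.15 turn 1.959 Mz 0.255 F_tool [-4.4  6.9 10.7] rad 55.83 lean 0.291 s 131.
tau6 0.422 t 26.27 turn 1.899 Mz 0.223 F_tool [-5.4  5.7  9.8] rad 55.94 lean 0.291 s 131.
```

That is clean: the free level is 0.422, the knee is at a turn of 2.26, and the load had been about 62–66 N. For 0.1 rad rows the free level is about -0.775, so 65 N reads as about -0.65. I retighten quickly to that.

```bash
for j in 1 2 3 4 5 6 7 8 9 10 11 12; do python3 -m crank '[[0,0,0.0002,0,0,0.1]]' >/dev/null; python3 tq.py|cut -c1-90;done
```

```text
tau6 -1.428 t 26.40 turn 2.001 Mz -0.223 F_tool [-4.2  5.9  8. ] rad 55.88 lean 0.292 s 13
tau6 -0.787 t 26.52 turn 2.102 Mz -0.243 F_tool [-3.7  6.4  8.5] rad 55.68 lean 0.292 s 13
tau6 -0.770 t 26.65 turn 2.203 Mz -0.257 F_tool [-3.   6.1  8.4] rad 55.48 lean 0.292 s 13
tau6 -0.757 t 26.77 turn 2.302 Mz -0.302 F_tool [-2.   6.7  6.4] rad 55.33 lean 0.293 s 13
tau6 -0.741 t 26.90 turn 2.402 Mz -0.261 F_tool [-2.8  6.8  7. ] rad 55.18 lean 0.292 s 13
tau6 -0.752 t 27.02 turn 2.502 Mz -0.269 F_tool [-0.5  6.8  4. ] rad 55.06 lean 0.292 s 13
tau6 -0.746 t 27.15 turn 2.602 Mz -0.298 F_tool [-1.8  6.3  3.4] rad 54.96 lean 0.292 s 13
tau6 -0.736 t 27.27 turn 2.702 Mz -0.295 F_tool [0.3 6.1 4.6] rad 54.86 lean 0.291 s 131.6
tau6 -0.730 t 27.40 turn 2.802 Mz -0.288 F_tool [1.9 6.9 0.7] rad 54.79 lean 0.290 s 131.6
tau6 -0.690 t 27.52 turn 2.902 Mz -0.373 F_tool [ 0.5  4.  -0.7] rad 54.72 lean 0.290 s 13
tau6 -0.676 t 27.65 turn 3.002 Mz -0.376 F_tool [-0.2  4.6 -2. ] rad 54.68 lean 0.291 s 13
tau6 -0.657 t 27.77 turn 3.102 Mz -0.335 F_tool [ 1.7  5.8 -3.6] rad 54.61 lean 0.289 s 13
```

About 60 N. One more step, then I look at the settled state.

```bash
python3 -m crank '[[0,0,0.0001,0,0,0.1]]' >/dev/null; python3 tq.py; python3 -m crank '[[0,0,0,0,0,0]]' >/dev/null; python3 tq.py
```

```text
tau6 -0.632 t 27.90 turn -3.081 Mz -0.405 F_tool [ 2.2  5.1 -2.7] rad 54.55 lean 0.289 s 131.7 grip 35.2 q6 1.15
tau6 0.645 t 28.02 turn -3.084 Mz -0.123 F_tool [ 2.7  4.4 -3. ] rad 54.53 lean 0.289 s 131.7 grip 35.5 q6 1.15
```

The load is about 65–72 N. I let go and retract along the screw.

```bash
python3 -m crank '[[0,0,0,0,0,0],[0,0,0,0,0,0],[0,0,0,0,0,0],[0,0,0,0,0,0]]' 85
python3 -m crank '[[0,0,-0.02,0,0,0],[0,0,-0.03,0,0,0],[0,0,-0.03,0,0,0],[0,0,-0.03,0,0,0],[0,0,-0.02,0,0,0]]'
python3 -m crank '[[-0.03,0,-0.02,0,0,0],[-0.03,0,-0.02,0,0,0],[0,0,0,0,0,0],[0,0,0,0,0,0]]'
python3 - <<'E'
from h import *
import pickle
END[2]=150
o=bot.get_obs(); c=bot.capture('wrist'); c['pos']=o['tool_pos']; c['rpy']=o['tcp_rot']; pickle.dump(c,open('pics/w5.pkl','wb'))
s=bot.capture('scene'); print(o['contact_force'].round(1))
for l in (.2,.28,.36): print(l,wpix(c,[END+130*Yb+r*(-np.sin(l)*Xb+np.cos(l)*Z) for r in (65,)]).round(1))
b=cv2.resize(s['color'][130:215,200:320],(480,340),interpolation=cv2.INTER_CUBIC)
cv2.imwrite('pics/w5.png',np.hstack([cv2.resize(c['color'],(453,340)),b])[:,:800] if 0 else np.hstack([cv2.resize(c['color'],(420,315)),cv2.resize(b,(380,315))]))
E
```

```text
time: 28.52
tool_pos: [515.3, -41.0, 183.4]
tcp_rot: [-3.12, -0.288, 0.024]
contact_force: [0.1, -1.3, -0.1]
grip_width: 70.8
finger_force: 0.0
time: 29.15
tool_pos: [478.4, -44.9, 309.6]
tcp_rot: [-3.12, -0.291, 0.024]
contact_force: [0.4, -0.3, -0.5]
grip_width: 77.8
finger_force: 0.0
time: 29.65
tool_pos: [409.9, -47.5, 329.4]
tcp_rot: [-3.12, -0.29, 0.024]
contact_force: [0.3, 0.9, 0.2]
grip_width: 77.7
finger_force: 0.0
[0.3 0.9 0.2]
0.2 [[255.4 109.9]]
0.28 [[255.8 115.1]]
0.36 [[256.1 120.2]]
```

View pics/w5.png

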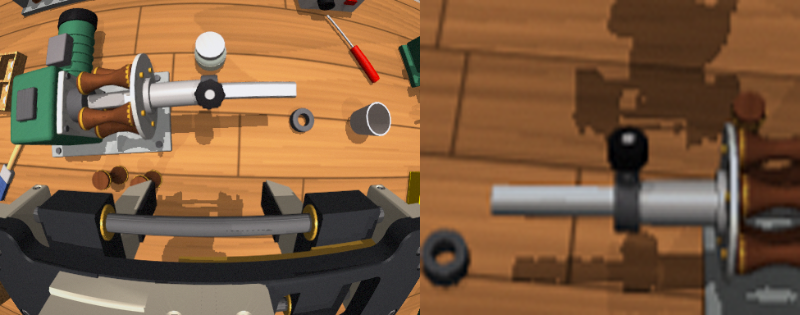

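The collar sits against the sleeve. The knob at (209,94) matches the predicted lean of about 0.28 rad, on the flat, and the bystanders are untouched. I hand in.

```bash
python3 -c "
from plant import bot
print(bot.close_job())"
```

```text
the job is handed in; nothing more can be done
None
```

The job is handed in, with no verdict returned: the collar is against the sleeve, its screw tightened on the flat to an estimated 65–72 N, the gripper let go and clear, and the other things left where they were.

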